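# Check a kitchen colour meter with the amber glass cell

### The arm

A 7-joint arm with a two-finger parallel gripper is mounted at the origin on a cart in front of the work surface, level with it; the furniture and walls round the work are solid. World frame = base frame: x ahead of the robot, y to its left, z up, the work surface at z = 0. Lengths are in mm, angles in rad, forces in N, time in s.
With the tool pointing down it reaches from about 400 to 875 mm from the base axis. Payload 4.4 kg.
Tool frame: the origin (TCP) lies at the very end of the fingers, on their centre line; the grasp point (between the pads) lies 19 mm behind it; z points along the fingers, y is the line along which they close (so a half turn about z gives the same grasp; the last joint's range is limited). The gripper opens to 85 mm and grips with 20 to 120 N. Pads are 22 mm wide; open, the fingers measure 114 mm over their backs; the gripper's body (76 mm by 85 mm) begins 54 mm behind the grasp point. The pads swing forward as they close: fully open they stand 13 mm farther back than shut.
Start: joints at [1.17, 0.628, 0.038, 1.517, -0.027, 0.996, -0.02], TCP at [213.605, -613.914, 231.313] pointing down, gripper open.
Joint ranges: [-3.06, 3.06], [-0.37, 2.12], [-1.25, 1.32], [0.18, 2.47], [-1.1, 4.24], [0.23, 1.98], [-2.94, 2.94]. Speed limits (rad/s): [2.57, 2.57, 3.14, 3.14, 3.14, 3.14, 3.14].

### API

Orientations are given as [roll, pitch, yaw] about the fixed x, y, z axes, in that order (R = Rz(yaw) Ry(pitch) Rx(roll)).
In Python, from cell import ctrl gives the robot as it stands.
- The arm moves only by the tool jog_arm, never from a script. Its argument "plan" is a list of rows, each an object of numbers: "tx", "ty", "tz": the shift along the tool's x, y, z as a fraction of full scale; "wx", "wy", "wz": the turn, a rotation vector about the tool's x, y, z as a fraction of full scale; "claw": the closure, from 0 (fully open) to 1 (shut). In form: [{"tx": .., "ty": .., "tz": .., "wx": .., "wy": .., "wz": .., "claw": ..}, ...]. A call has 1 to 12 rows; each row is the pose to reach, as a shift and turn from the pose commanded when the call began, along the tool's axes at that moment; what a row does not reach only later rows make up. Full scale, the value 1, is 300 mm for a shift and 90 degrees for a turn. A row lasts 1/10 s, in which the tool goes at most 50 mm and 8.59 degrees, less where a joint would pass 70% of its speed; a pose out of reach is approached as far as the arm can. A call with a number of a shift or a turn outside -1 to 1 is refused whole. A call with a gripper value outside its range is refused whole. The fingers move at their own pace and stop on an object; the grip force is fixed at half the most. Time passes only in rows, so rows that repeat a pose let the fingers close. It gives the time, the measured TCP pose, the force, the opening and the grip force at its end, in the units of the state.
- ctrl.read_state(): the state, without advancing time (a new reading comes with each control period).
- ctrl.get_image(name): name is "scene" or "top" or "wrist"; returns a dict with "img" (480x640x3 uint8, red, green, blue), "depth" (480x640 float32, mm along the optical axis (not along the pixel's ray), 0 where there is no reading), "fx", "fy", "cx", "cy" (pixels), "position" and "orientation" of the camera in the world; the wrist camera has in their place "hand_eye" (4x4, takes a point from camera to tool coordinates, whose origin is the TCP and whose axes are the flange's). Camera axes: x right, y down, z forward; pixel columns grow to the right and rows downward; lengths in mm; the calibration is good to about 2 mm. A picture is of the moment at which its call begins: read the wrist's pose just before it.
- ctrl.finish_job(): hands the job in; it is judged then, once.
Trained networks look in a picture, given as the dict that the camera call returned (one of the last four; its "shot" number tells which), for a name from the list of things; names that differ only in an ending like _2 or _b are one class to them, and where a whole thing is asked for, a point or a joint stands for the part that bears it (a point fixed in the world has none). Each returns a list of dicts, best first, with "score" (0 to 1); they miss things now and then, are a little off and sometimes report something else, mostly with a low value. They report only what shows in the picture. A call takes as long as a camera call. They do not tell look-alikes from the thing itself.
- ctrl.trace(picture, thing): "pixels" (480x640 bool, what is visible of it) and "extent" ([centre column, centre row, width, height] in pixels, round what is visible of it).
The state is a dict: "clock": time; "qpos": joint angles; "qd": joint speeds; "tau": joint torques, N m; "eef_pos": TCP position; "tool_rot": TCP orientation; "force": force on the tool from outside, world axes, zero at the start; "torque": the same for the moment, N m; "width": finger opening in mm; "gripper_force": force on a finger pad.
Only numpy, scipy, OpenCV 4.12 (cv2) and the standard library are available. Lean on these libraries where they do the work, as an engineer would, in place of code of your own. Each camera call takes 0.05 s, during which the arm holds its last target. There are 200 camera calls.

### The job

Check the oil colour meter on the worktop: with its light path still empty, press its green key, then its yellow key, then its blue key, one at a time and each fully down and released. Then take the amber glass cell (orange cap) out of the rack by its two white frosted faces only, never touching its clear faces, and hold it upright in the light path midway between the lamp and sensor towers, the middle of its clear window (30 mm above its underside) level with the lenses and its clear faces squarely facing them, touching neither the meter nor the rack. Finish still holding it there, steady; do not knock it on the meter or put it down or let go, and leave the grey cell, mug, shaker and spice jar where they are.

Things in the scene. Friction and masses are not known exactly. Their poses are not given: they have to be found in the camera images.
- meter: white colour meter, fixed; base 200 (x) x 190 (y) mm, top 30 mm above the worktop; origin under its centre at worktop level, own x points from the keys to the towers (away from the robot). Lamp tower on the +y side, sensor tower on the -y side, centred at x +40 mm, each 44 (x) x 40 mm, tops 104 mm above the worktop; open gap between them 66 mm. Black cross on the base below the light path
- light_path (a point): middle of the light path, half-way between the two lenses, 85 mm above the worktop, 55 mm above the base. Axes are the meter's: light runs along y, z is up
- green_key_top (a point): middle of the top of the round green key, 24 mm wide. The three keys stand in a row along the meter's y on the front of its base, 62 mm in -x from its origin, 55 mm apart, in any order; pressed straight down
- yellow_key_top (a point): middle of the top of the round yellow key, like the green one
- blue_key_top (a point): middle of the top of the round blue key, like the green one
- green_key (a joint): travel of the green key in m: 0 up, 0.006 fully down; springs back; fully down takes about 4 N
- yellow_key (a joint): travel of the yellow key, as the green one
- blue_key (a joint): travel of the blue key, as the green one
- rack: light wooden rack, fixed in place, 70 (x) x 170 (y) x 30 mm tall, origin under its centre; two round wells 45 mm wide and 14 mm deep (floor 16 mm above the worktop) at 50 mm in +y and -y from its centre; the two cells stand in them, either way round
- amber_cell_center (a point): centre of the amber glass cell with orange cap, 50 mm above its underside; cell 30 (x) x 28 (y) x 100 mm, own z up, about 100 g, loose in a rack well. White frosted faces on its own +x and -x, 30 mm apart, 24 mm wide, 4 to 88 mm above the underside (cap above, 26 x 28 mm). Clear faces on its own +y and -y, 28 mm apart. Light passes along y, as does the black bar on the cap. Turned up to 0.9 rad from world axes
- amber_cell_window (a point): the middle of the amber cell's clear window: a point on its axis 30 mm above its underside, 20 mm below its centre; axes as the cell's
- amber_cell: the whole amber cell; origin at the centre of its underside, axes as above
- amber_cell_panes: the two clear faces of the amber cell (part of it); origin and axes as the cell's
- amber_cell_frosted: the two white frosted faces of the amber cell (part of it), where the fingers must hold it; origin and axes as the cell's
- grey_cell_center (a point): centre of the grey cell, half-way up: the same cell in grey glass with a grey cap; leave it in its well
- mug: striped mug, 82 x 120 x 94 mm, origin at the centre of its underside; bystander
- shaker: seasoning shaker with red lid, 43 mm wide, 76 mm tall, origin at its underside; bystander
- jar: spice jar with white lid, 47 mm wide, 98 mm tall, origin at its underside; bystander
There are look-alikes about, which are no part of the job. Of the things like the amber_cell, leave any that is purple; of the rest the smaller one is meant.

How it is judged (in metres and radians):
On the way, in this order (a step that is already met when the one before it is completed fails the run):
1. green key pressed down, the other two up, the amber cell still in the rack (value of joint green_key above 0.004 m and value of joint each of yellow_key, blue_key below 0.002 m and distance of amber_cell_center from where it was at the start of the episode below 0.03 m), for 0.05 s.
2. yellow key pressed down, the other two up, the amber cell still in the rack (value of joint each of green_key, blue_key below 0.002 m and value of joint yellow_key above 0.004 m and distance of amber_cell_center from where it was at the start of the episode below 0.03 m), for 0.05 s.
3. blue key pressed down, the other two up, the amber cell still in the rack (value of joint each of green_key, yellow_key below 0.002 m and value of joint blue_key above 0.004 m and distance of amber_cell_center from where it was at the start of the episode below 0.03 m), for 0.05 s.
4. amber cell lifted out of the rack in the fingers, all keys up (contact force between the fingers and amber_cell_frosted above 1 N and height (world z) of amber_cell_center above 0.086 m and contact force between amber_cell and rack below 0.1 N and value of joint each of green_key, yellow_key, blue_key below 0.002 m), for 0.1 s.
At the end, for the whole second after the job is handed in: Amber cell held still by its frosted faces, upright within 0.12 rad, its window middle within 7 mm across, 10 mm along and 9 mm in height of the middle of the light path, clear faces square within 0.15 rad, touching neither meter nor rack; all keys up (x of amber_cell_window in the frame of light_path between -0.007 and 0.007 m and y of amber_cell_window in the frame of light_path between -0.01 and 0.01 m and z of amber_cell_window in the frame of light_path between -0.009 and 0.009 m and angle between the y axis of amber_cell and the y axis of meter, either way round below 0.15 rad and angle between amber_cell's own z axis and vertical below 0.12 rad and contact force between the fingers and amber_cell_frosted above 1 N and contact force between amber_cell and meter below 0.1 N and contact force between amber_cell and rack below 0.1 N and linear speed of amber_cell below 0.02 m/s and value of joint each of green_key, yellow_key, blue_key below 0.002 m); the arm keeps its last pose, push and grip.
It fails at once if the fingers touch a clear face of the amber cell (contact force between the fingers and amber_cell_panes above 0.5 N).
It fails at once if the amber cell knocks on the meter (over 3 N) (contact force between amber_cell and meter above 3 N).
It fails at once if two keys down at once (value of joint each of green_key, yellow_key above 0.003 m or value of joint each of green_key, blue_key above 0.003 m or value of joint each of yellow_key, blue_key above 0.003 m).
It fails at once if the grey cell, mug, shaker or jar moved by more than 20 mm (distance of any of grey_cell_center, mug, shaker, jar from where it was at the start of the episode above 0.02 m).
It also fails if it takes over 54 s, if anything falls off the work surface, if the arm or the gripper's body presses on something with over 40 N, if the wrist force passes 120 N, or if a joint passes its speed limit or range.

## Working session

There is one attempt and no reset: what is moved stays moved. The work goes in short steps, Python scripts to look and compute and a tool call to move; the robot and the scene stay as the last step left them, time stands still between calls to the robot, and variables do not carry over. Pictures are saved under pics/ and viewed, at most 10 in all, crops included, and the job is handed in when it is done.

Besides the shell and the picture viewer there is one more tool, called after "Request:" as name(argument=value, ...), one argument or row to a line, values as JSON. jog_arm: Moves the arm, as the interface text tells. Shift numbers are shares of 300 mm and turn numbers shares of 90 degrees, none past 1 either way. Its arguments: {"type":"object","properties":{"plan":{"type":"array"}},"required":["plan"]}

```bash
mkdir -p pics; ls; cat > h.py <<'E'
import numpy as np, cv2
from scipy.spatial.transform import Rotation as R
from cell import ctrl
def Rm(o):
    o=np.array(o,float)
    return o if o.shape==(3,3) else R.from_euler('xyz',o).as_matrix() if o.size==3 else R.from_quat(o).as_matrix()
def cloud(p):
    d=p["depth"]; v,u=np.mgrid[:480,:640]
    c=np.stack([(u-p["cx"])/p["fx"]*d,(v-p["cy"])/p["fy"]*d,d],-1)
    if "hand_eye" in p:
        H=np.array(p["hand_eye"]); c=c@H[:3,:3].T+H[:3,3]
        return c@p["Rt"].T+p["pt"]
    return c@Rm(p["orientation"]).T+np.array(p["position"])
def snap(n):
    s=ctrl.read_state(); p=ctrl.get_image(n)
    p["Rt"]=Rm(s["tool_rot"]);p["pt"]=np.array(s["eef_pos"])
    return p
def save(p,f): cv2.imwrite("pics/"+f,p["img"][:,:,::-1])
E
python3 - <<'E'
from h import *
print({k:np.round(v,3) for k,v in ctrl.read_state().items()})
for n in("top","scene"):
    p=snap(n); save(p,n+"0.png"); print(n,p["position"],p["orientation"])
    W=cloud(p)
    for t in("meter","rack","amber_cell","grey_cell_center","green_key_top","yellow_key_top","blue_key_top","mug","shaker","jar"):
        for r in ctrl.trace(p,t)[:4]:
            w=W[r["pixels"]&(p["depth"]>0)]
            print(t,round(r["score"],2),np.round(r["extent"]),np.round(np.median(w,0)),np.round(np.percentile(w,[2,98],0)).tolist())
E
```

```text
pics
{'clock': np.float64(0.0), 'qpos': array([ 1.17 ,  0.629,  0.038,  1.518, -0.027,  0.996, -0.02 ]), 'qd': array([ 0.   , -0.001, -0.001,  0.001, -0.001, -0.   , -0.002]), 'tau': array([ 0.0000e+00, -5.6340e+01,  1.2260e+00, -1.9345e+01,  1.1000e-02,
        1.0000e-02,  0.0000e+00]), 'eef_pos': array([ 213.408, -613.312,  230.401]), 'tool_rot': array([-3.14 ,  0.   ,  0.335]), 'force': array([0.62 , 0.459, 0.106]), 'torque': array([ 0.071,  0.012, -0.049]), 'gripper_force': np.float64(0.0), 'width': np.float64(84.983)}
top [ 289.96169113   -4.92492088 1404.94295142] [-2.99739687 -0.02705216 -1.54769826]
meter 0.82 [357. 219.  76.  82.] [ 555. -131.   32.] [[450.0, -224.0, 22.0], [644.0, -41.0, 107.0]]
rack 0.66 [242. 259.  72.  50.] [437. 153.  31.] [[393.0, 73.0, 2.0], [489.0, 238.0, 40.0]]
amber_cell 0.61 [173. 232.  24.  24.] [494. 306. 119.] [[478.0, 295.0, 5.0], [514.0, 333.0, 137.0]]
amber_cell 0.53 [219. 253.  19.  17.] [450. 199. 113.] [[439.0, 189.0, 23.0], [467.0, 218.0, 122.0]]
amber_cell 0.45 [222. 257.   9.  11.] [440. 201.  81.] [[437.0, 190.0, 20.0], [443.0, 213.0
[... 2037 characters left out ...]
_key_top 0.46 [346. 239.  10.   7.] [ 483. -127.   47.] [[475.0, -139.0, 38.0], [497.0, -119.0, 52.0]]
yellow_key_top 0.34 [329. 237.  78.  61.] [ 557. -101.   28.] [[447.0, -213.0, 7.0], [637.0, -34.0, 101.0]]
blue_key_top 0.52 [336. 248.   8.  11.] [481. -72.  48.] [[473.0, -86.0, 37.0], [493.0, -65.0, 53.0]]
blue_key_top 0.25 [328. 237.  82.  67.] [560. -96.  28.] [[447.0, -215.0, -1.0], [640.0, -34.0, 101.0]]
mug 0.61 [423. 204.  24.  34.] [ 381. -448.   63.] [[353.0, -512.0, -1.0], [429.0, -400.0, 91.0]]
shaker 0.83 [275. 258.  13.  29.] [599.  76.  45.] [[587.0, 52.0, -1.0], [621.0, 87.0, 76.0]]
jar 0.7 [239. 352.  28.  40.] [418. 405.  67.] [[406.0, 374.0, -1.0], [479.0, 421.0, 99.0]]
```

```bash
python3 - <<'E'
import cv2
a=cv2.imread("pics/top0.png")[170:320,110:430]; b=cv2.imread("pics/scene0.png")[180:380,170:400]
import numpy as np
a=cv2.resize(a,(800,375),interpolation=cv2.INTER_CUBIC); cv2.imwrite("pics/a.png",a)
b=cv2.resize(b,(690,600),interpolation=cv2.INTER_CUBIC); cv2.imwrite("pics/b.png",b)
E
```

```text
(no output)
```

View pics/a.png

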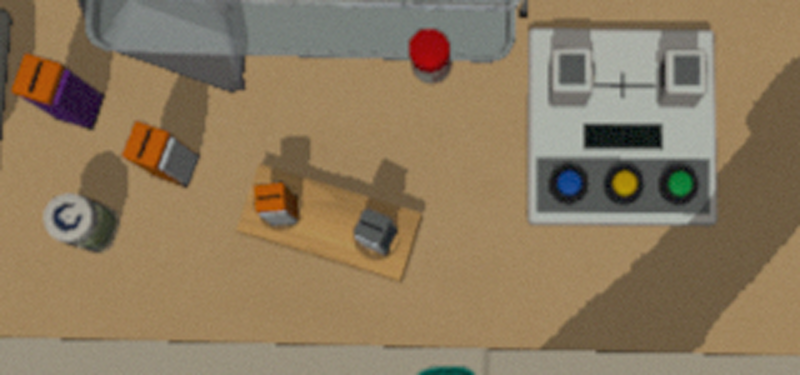

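View pics/b.png

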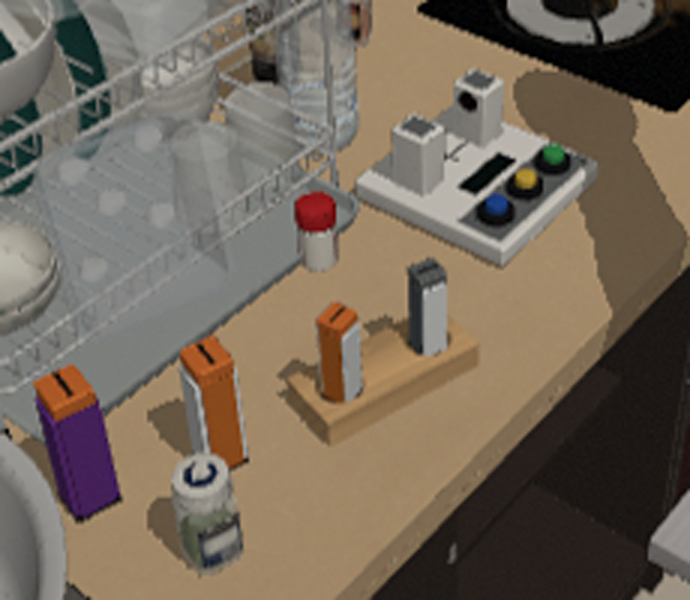

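The top view shows the small amber cell in the rack at about world (452, 203), with its bar running roughly along y. The purple cell and a larger amber look-alike stand free of the rack. In +y order the keys are green, yellow, blue (crop pixels 680, 624 and 569, row 184). Next I move over the meter for a wrist-camera look.

```bash
cat >> h.py <<'E'
def go(pos,yaw,cmd=None):
    "fractions from current (or given commanded) pose to world target, tool down"
    s=ctrl.read_state()
    p0,r0=(s["eef_pos"],s["tool_rot"]) if cmd is None else cmd
    M=Rm(r0); T=R.from_euler('xyz',[np.pi,0,yaw]).as_matrix()
    print("shift",np.round(M.T@(np.array(pos)-p0)/300,3),"turn",np.round(R.from_matrix(M.T@T).as_rotvec()/(np.pi/2),3))
E
python3 - <<'E'
from h import *
go([480,-133,300],np.pi/2)
E
```

```text
shift [ 1.365 -1.222 -0.229] turn [ 0.     0.    -0.787]
```

Request:
jog_arm(
  plan=[
    {"tx": 0.68,"ty": -0.61,"tz": -0.23,"wz": -0.787,"claw": 0},
    {"tx": 0.68,"ty": -0.61,"tz": -0.23,"wz": -0.787,"claw": 0},
    {"tx": 0.68,"ty": -0.61,"tz": -0.23,"wz": -0.787,"claw": 0},
    {"tx": 0.68,"ty": -0.61,"tz": -0.23,"wz": -0.787,"claw": 0},
    {"tx": 0.68,"ty": -0.61,"tz": -0.23,"wz": -0.787,"claw": 0},
    {"tx": 0.68,"ty": -0.61,"tz": -0.23,"wz": -0.787,"claw": 0},
    {"tx": 0.68,"ty": -0.61,"tz": -0.23,"wz": -0.787,"claw": 0},
    {"tx": 0.68,"ty": -0.61,"tz": -0.23,"wz": -0.787,"claw": 0},
    {"tx": 0.68,"ty": -0.61,"tz": -0.23,"wz": -0.787,"claw": 0},
    {"tx": 0.68,"ty": -0.61,"tz": -0.23,"wz": -0.787,"claw": 0},
  ],
)

```text
invalid input at $.plan[0]: expected keys tx, ty, tz, wx, wy, wz, claw
```

```bash
python3 - <<'E'
from h import *
s=ctrl.read_state();print(s["eef_pos"],s["tool_rot"],s["clock"])
go([480,-133,300],np.pi/2)
E
```

```text
[ 213.58806162 -613.92663865  231.30981036] [3.14156997e+00 1.31234858e-05 3.34797408e-01] 1.1
shift [ 1.365 -1.222 -0.229] turn [ 0.     0.    -0.787]
```

Request:
jog_arm(
  plan=[
    {"tx": 0.68,"ty": -0.61,"tz": -0.23,"wx": 0,"wy": 0,"wz": -0.787,"claw": 0},
    {"tx": 0.68,"ty": -0.61,"tz": -0.23,"wx": 0,"wy": 0,"wz": -0.787,"claw": 0},
    {"tx": 0.68,"ty": -0.61,"tz": -0.23,"wx": 0,"wy": 0,"wz": -0.787,"claw": 0},
    {"tx": 0.68,"ty": -0.61,"tz": -0.23,"wx": 0,"wy": 0,"wz": -0.787,"claw": 0},
    {"tx": 0.68,"ty": -0.61,"tz": -0.23,"wx": 0,"wy": 0,"wz": -0.787,"claw": 0},
    {"tx": 0.68,"ty": -0.61,"tz": -0.23,"wx": 0,"wy": 0,"wz": -0.787,"claw": 0},
    {"tx": 0.68,"ty": -0.61,"tz": -0.23,"wx": 0,"wy": 0,"wz": -0.787,"claw": 0},
    {"tx": 0.68,"ty": -0.61,"tz": -0.23,"wx": 0,"wy": 0,"wz": -0.787,"claw": 0},
    {"tx": 0.68,"ty": -0.61,"tz": -0.23,"wx": 0,"wy": 0,"wz": -0.787,"claw": 0},
    {"tx": 0.68,"ty": -0.61,"tz": -0.23,"wx": 0,"wy": 0,"wz": -0.787,"claw": 0},
  ],
)

```text
clock: 2.1
eef_pos: [346.1, -374.1, 300.5]
tool_rot: [3.141, 0.0, 1.571]
force: [-0.0, -0.0, -0.0]
width: 85.3
gripper_force: 0.0
```

```bash
python3 - <<'E'
from h import *
s=ctrl.read_state();print(s["eef_pos"],s["tool_rot"],s["clock"])
go([480,-133,300],np.pi/2)
E
```

```text
[ 346.06906125 -374.11130356  300.48325404] [3.14137447e+00 2.14592536e-04 1.57077604e+00] 2.1
shift [0.804 0.446 0.002] turn [ 0.  0. -0.]
```

Next, close the claw during the move so it is ready for pressing.

Request:
jog_arm(
  plan=[
    {"tx": 0.804,"ty": 0.446,"tz": 0,"wx": 0,"wy": 0,"wz": 0,"claw": 1},
    {"tx": 0.804,"ty": 0.446,"tz": 0,"wx": 0,"wy": 0,"wz": 0,"claw": 1},
    {"tx": 0.804,"ty": 0.446,"tz": 0,"wx": 0,"wy": 0,"wz": 0,"claw": 1},
    {"tx": 0.804,"ty": 0.446,"tz": 0,"wx": 0,"wy": 0,"wz": 0,"claw": 1},
    {"tx": 0.804,"ty": 0.446,"tz": 0,"wx": 0,"wy": 0,"wz": 0,"claw": 1},
    {"tx": 0.804,"ty": 0.446,"tz": 0,"wx": 0,"wy": 0,"wz": 0,"claw": 1},
    {"tx": 0.804,"ty": 0.446,"tz": 0,"wx": 0,"wy": 0,"wz": 0,"claw": 1},
    {"tx": 0.804,"ty": 0.446,"tz": 0,"wx": 0,"wy": 0,"wz": 0,"claw": 1},
  ],
)

```text
clock: 2.9
eef_pos: [479.9, -132.8, 300.2]
tool_rot: [-3.141, 0.001, 1.571]
force: [0.3, -0.8, -0.5]
width: 0.2
gripper_force: 0.0
```

```bash
python3 - <<'E'
from h import *
s=ctrl.read_state();print(s["eef_pos"],s["tool_rot"],s["clock"],s["width"])
p=snap("wrist"); save(p,"w1.png"); W=cloud(p)
print(np.round(p["hand_eye"],3))
np.savez("w1.npz",W=W,img=p["img"],d=p["depth"])
for t in("meter","green_key_top","yellow_key_top","blue_key_top"):
    for r in ctrl.trace(p,t)[:3]:
        w=W[r["pixels"]&(p["depth"]>0)]
        print(t,round(r["score"],2),np.round(r["extent"]),np.round(np.median(w,0),1),np.round(np.percentile(w,[2,98],0)).tolist())
E
```

```text
[ 479.85892883 -132.78688662  300.22694634] [-3.14115902e+00  5.01235596e-04  1.57135831e+00] 2.9 0.19086826511424534
[[-1.00000e-03 -9.66000e-01 -2.60000e-01  6.57750e+01]
 [ 1.00000e+00 -1.00000e-03  1.00000e-03 -9.82000e-01]
 [-1.00000e-03 -2.60000e-01  9.66000e-01 -1.42494e+02]
 [ 0.00000e+00  0.00000e+00  0.00000e+00  1.00000e+00]]
meter 0.96 [381. 192. 208. 200.] [ 556.3 -123.6   30.4] [[449.0, -222.0, 27.0], [640.0, -41.0, 104.0]]
green_key_top 0.65 [320. 251.  24.  26.] [ 484.7 -187.4   51.4] [[474.0, -199.0, 42.0], [495.0, -178.0, 53.0]]
yellow_key_top 0.94 [320. 198.  24.  28.] [ 483.5 -134.    51.5] [[473.0, -147.0, 41.0], [494.0, -123.0, 53.0]]
blue_key_top 0.95 [316. 141.  24.  20.] [482.4 -79.3  51.8] [[472.0, -89.0, 49.0], [493.0, -69.0, 53.0]]
```

View pics/w1.png

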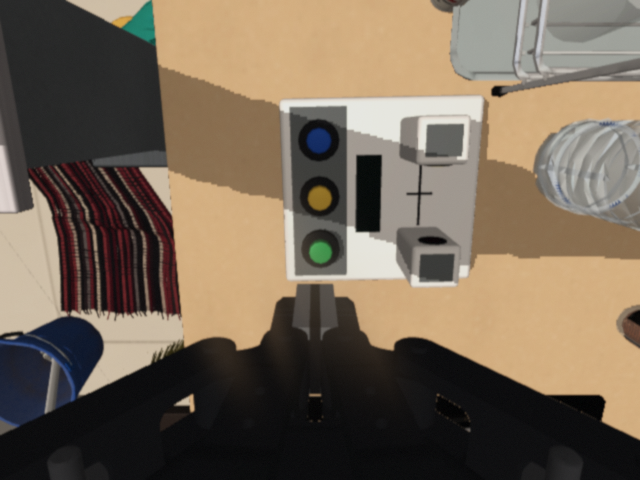

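The wrist view shows the keys in column 319 at rows 141, 198 and 250, and the cross at (420, 193). Next I fit the meter pose.

```bash
python3 - <<'E'
from h import *
f=np.load("w1.npz");W=f["W"];d=f["d"];hsv=cv2.cvtColor(f["img"],cv2.COLOR_RGB2HSV)
c={}
for n,lo,hi,(u,v) in(("g",45,80,(320,251)),("y",15,35,(320,198)),("b",100,125,(318,141))):
    m=np.zeros((480,640),bool);m[v-16:v+16,u-16:u+16]=1
    m&=(hsv[...,0]>=lo)&(hsv[...,0]<=hi)&(hsv[...,1]>120)&(hsv[...,2]>50)
    q=W[m&(W[...,2]>46)]; (x,y),r=cv2.minEnclosingCircle(q[:,:2].astype(np.float32)); c[n]=(x,y)
    print(n,m.sum(),np.round([x,y,r],1),np.round(q.mean(0),1),np.percentile(q[:,2],[10,50,90]).round(1))
for lo,hi in((24,40),(98,112)):
    m=(d>0)&(W[...,2]>lo)&(W[...,2]<hi)&(W[...,0]>430)&(W[...,0]<660)&(W[...,1]>-245)&(W[...,1]<-20)
    n,l,st,ce=cv2.connectedComponentsWithStats(m.astype(np.uint8))
    for i in range(1,n):
        if st[i,4]>150:
            q=W[l==i]; print(lo,st[i,4],cv2.minAreaRect(q[:,:2].astype(np.float32)),q.mean(0).round(1))
# cross centre: dark px on base
g=f["img"].max(-1)
m=(g<70)&(abs(W[...,2]-30)<5)&(W[...,0]>555)&(W[...,0]<630)&(W[...,1]<-100)&(W[...,1]>-160)
q=W[m]; print("cross",len(q),np.median(q,0)); 
E
```

```text
g 343 [ 482.3 -132.9   66. ] [ 485.4 -186.9   53.9] [50.6 51.7 52.8]
y 502 [ 483.6 -134.    11.9] [ 483.6 -133.6   51.5] [50.1 51.7 52.8]
b 496 [482.7 -78.3  12. ] [482.8 -78.8  54.1] [50.6 51.8 52.8]
24 25616 ((545.7191772460938, -133.1435546875), (200.04315185546875, 190.27427673339844), 1.083763837814331) [ 540.6 -124.3   30.1]
98 2603 ((584.223388671875, -77.766845703125), (43.92045211791992, 40.977298736572266), 0.039850492030382156) [583.3 -76.9 102.4]
98 2046 ((586.1505737304688, -186.5107421875), (40.54610061645508, 44.138648986816406), 89.2417221069336) [ 585.4 -185.6  102.3]
cross 128 [ 585.63242732 -131.67733426   30.83345112]
```

Request:
jog_arm(
  plan=[
    {"tx": -0.188,"ty": 0.016,"tz": 0.5,"wx": 0,"wy": 0,"wz": 0,"claw": 1},
    {"tx": -0.188,"ty": 0.016,"tz": 0.5,"wx": 0,"wy": 0,"wz": 0,"claw": 1},
    {"tx": -0.188,"ty": 0.016,"tz": 0.5,"wx": 0,"wy": 0,"wz": 0,"claw": 1},
    {"tx": -0.188,"ty": 0.016,"tz": 0.77,"wx": 0,"wy": 0,"wz": 0,"claw": 1},
    {"tx": -0.188,"ty": 0.016,"tz": 0.79,"wx": 0,"wy": 0,"wz": 0,"claw": 1},
    {"tx": -0.188,"ty": 0.016,"tz": 0.81,"wx": 0,"wy": 0,"wz": 0,"claw": 1},
    {"tx": -0.188,"ty": 0.016,"tz": 0.83,"wx": 0,"wy": 0,"wz": 0,"claw": 1},
    {"tx": -0.188,"ty": 0.016,"tz": 0.84,"wx": 0,"wy": 0,"wz": 0,"claw": 1},
    {"tx": -0.188,"ty": 0.016,"tz": 0.852,"wx": 0,"wy": 0,"wz": 0,"claw": 1},
    {"tx": -0.188,"ty": 0.016,"tz": 0.852,"wx": 0,"wy": 0,"wz": 0,"claw": 1},
  ],
)

```text
clock: 4.15
eef_pos: [485.7, -189.7, 46.3]
tool_rot: [3.139, 0.001, 1.571]
force: [-1.4, -0.4, 4.2]
width: 0.0
gripper_force: 1.9
```

Request:
jog_arm(
  plan=[
    {"tx": 0,"ty": 0,"tz": 0.01,"wx": 0,"wy": 0,"wz": 0,"claw": 1},
    {"tx": 0,"ty": 0,"tz": 0.01,"wx": 0,"wy": 0,"wz": 0,"claw": 1},
  ],
)

```text
clock: 4.35
eef_pos: [485.9, -189.7, 45.6]
tool_rot: [3.138, 0.003, 1.571]
force: [-6.3, 1.9, 29.0]
width: 0.0
gripper_force: 14.5
```

Request:
jog_arm(
  plan=[
    {"tx": 0,"ty": 0,"tz": -0.09,"wx": 0,"wy": 0,"wz": 0,"claw": 1},
    {"tx": 0,"ty": 0,"tz": -0.09,"wx": 0,"wy": 0,"wz": 0,"claw": 1},
    {"tx": 0.183,"ty": -0.004,"tz": -0.09,"wx": 0,"wy": 0,"wz": 0,"claw": 1},
    {"tx": 0.183,"ty": -0.004,"tz": -0.09,"wx": 0,"wy": 0,"wz": 0,"claw": 1},
    {"tx": 0.183,"ty": -0.004,"tz": -0.07,"wx": 0,"wy": 0,"wz": 0,"claw": 1},
    {"tx": 0.183,"ty": -0.004,"tz": -0.05,"wx": 0,"wy": 0,"wz": 0,"claw": 1},
    {"tx": 0.183,"ty": -0.004,"tz": -0.03,"wx": 0,"wy": 0,"wz": 0,"claw": 1},
    {"tx": 0.183,"ty": -0.004,"tz": -0.015,"wx": 0,"wy": 0,"wz": 0,"claw": 1},
    {"tx": 0.183,"ty": -0.004,"tz": -0.005,"wx": 0,"wy": 0,"wz": 0,"claw": 1},
    {"tx": 0.183,"ty": -0.004,"tz": -0.005,"wx": 0,"wy": 0,"wz": 0,"claw": 1},
    {"tx": 0.183,"ty": -0.004,"tz": -0.005,"wx": 0,"wy": 0,"wz": 0,"claw": 1},
  ],
)

```text
clock: 5.45
eef_pos: [483.6, -135.7, 45.5]
tool_rot: [3.14, 0.002, 1.569]
force: [-4.8, 0.5, 31.1]
width: -0.2
gripper_force: 15.6
```

Request:
jog_arm(
  plan=[
    {"tx": 0,"ty": 0,"tz": -0.09,"wx": 0,"wy": 0,"wz": 0,"claw": 1},
    {"tx": 0,"ty": 0,"tz": -0.09,"wx": 0,"wy": 0,"wz": 0,"claw": 1},
    {"tx": 0.183,"ty": -0.004,"tz": -0.09,"wx": 0,"wy": 0,"wz": 0,"claw": 1},
    {"tx": 0.183,"ty": -0.004,"tz": -0.09,"wx": 0,"wy": 0,"wz": 0,"claw": 1},
    {"tx": 0.183,"ty": -0.004,"tz": -0.07,"wx": 0,"wy": 0,"wz": 0,"claw": 1},
    {"tx": 0.183,"ty": -0.004,"tz": -0.05,"wx": 0,"wy": 0,"wz": 0,"claw": 1},
    {"tx": 0.183,"ty": -0.004,"tz": -0.03,"wx": 0,"wy": 0,"wz": 0,"claw": 1},
    {"tx": 0.183,"ty": -0.004,"tz": -0.015,"wx": 0,"wy": 0,"wz": 0,"claw": 1},
    {"tx": 0.183,"ty": -0.004,"tz": -0.003,"wx": 0,"wy": 0,"wz": 0,"claw": 1},
    {"tx": 0.183,"ty": -0.004,"tz": -0.003,"wx": 0,"wy": 0,"wz": 0,"claw": 1},
    {"tx": 0.183,"ty": -0.004,"tz": -0.003,"wx": 0,"wy": 0,"wz": 0,"claw": 1},
  ],
)

```text
clock: 6.55
eef_pos: [481.9, -80.9, 45.7]
tool_rot: [3.142, 0.002, 1.569]
force: [-4.4, -1.2, 23.8]
width: 0.3
gripper_force: 11.8
```

Request:
jog_arm(
  plan=[
    {"tx": 0,"ty": 0,"tz": -0.85,"wx": 0,"wy": 0,"wz": 0,"claw": 1},
    {"tx": 0,"ty": 0,"tz": -0.85,"wx": 0,"wy": 0,"wz": 0,"claw": 0},
    {"tx": 0,"ty": 0,"tz": -0.85,"wx": 0,"wy": 0,"wz": 0,"claw": 0},
    {"tx": 0.837,"ty": -0.1,"tz": -0.85,"wx": 0,"wy": 0,"wz": 0,"claw": 0},
    {"tx": 0.837,"ty": -0.1,"tz": -0.85,"wx": 0,"wy": 0,"wz": 0,"claw": 0},
    {"tx": 0.837,"ty": -0.1,"tz": -0.85,"wx": 0,"wy": 0,"wz": 0,"claw": 0},
    {"tx": 0.837,"ty": -0.1,"tz": -0.85,"wx": 0,"wy": 0,"wz": 0,"claw": 0},
    {"tx": 0.837,"ty": -0.1,"tz": -0.85,"wx": 0,"wy": 0,"wz": 0,"claw": 0},
    {"tx": 0.837,"ty": -0.1,"tz": -0.85,"wx": 0,"wy": 0,"wz": 0,"claw": 0},
    {"tx": 0.837,"ty": -0.1,"tz": -0.85,"wx": 0,"wy": 0,"wz": 0,"claw": 0},
    {"tx": 0.837,"ty": -0.1,"tz": -0.85,"wx": 0,"wy": 0,"wz": 0,"claw": 0},
  ],
)

```text
clock: 7.65
eef_pos: [452.2, 170.8, 298.6]
tool_rot: [-3.141, 0.001, 1.571]
force: [0.3, 0.5, -0.4]
width: 85.4
gripper_force: 0.0
```

```bash
python3 - <<'E'
from h import *
s=ctrl.read_state();print(s["eef_pos"],s["tool_rot"],s["clock"],s["width"])
p=snap("wrist"); save(p,"w2.png"); W=cloud(p)
np.savez("w2.npz",W=W,img=p["img"],d=p["depth"])
for t in("amber_cell","amber_cell_frosted","grey_cell_center","rack"):
    for r in ctrl.trace(p,t)[:3]:
        w=W[r["pixels"]&(p["depth"]>0)]
        print(t,round(r["score"],2),np.round(r["extent"]),np.round(np.median(w,0),1),np.round(np.percentile(w,[2,98],0)).tolist())
        top=w[w[:,2]>105]
        if len(top)>20: print("  top",len(top),cv2.minAreaRect(top[:,:2].astype(np.float32)),np.median(top[:,2]))
E
```

```text
[452.22800099 170.78994801 298.60062168] [-3.14111242e+00  1.12305412e-03  1.57085688e+00] 7.65 85.38225244788495
amber_cell 0.9 [373.  36.  69.  68.] [493.1 304.5 129.5] [[476.0, 295.0, 10.0], [512.0, 320.0, 133.0]]
  top 2225 ((494.6640625, 312.5261535644531), (28.2728328704834, 36.316810607910156), 72.2718276977539) 130.7149711009984
amber_cell 0.71 [317. 167.  38.  42.] [451.9 205.6 115.6] [[438.0, 191.0, 43.0], [467.0, 218.0, 118.0]]
  top 1167 ((451.89849853515625, 203.81336975097656), (29.27701759338379, 28.17608070373535), 5.278366565704346) 115.85627319976234
amber_cell_frosted 0.6 [363.  47.  48.  41.] [490.7 299.6  82.6] [[477.0, 295.0, 9.0], [505.0, 305.0, 116.0]]
  top 340 ((490.98583984375, 300.8475646972656), (3.7848076820373535, 31.153419494628906), 72.2718276977539) 114.75544605471941
amber_cell_frosted 0.41 [384. 397. 147.  74.] [542.9 -57.   29.8] [[448.0, -100.0, 11.0], [604.0, -37.0, 85.0]]
amber_cell_frosted 0.27 [342. 410.  17.   9.] [482.1 -71.3  50.5] [[472.0, -79.0, 41.0], [493.0, -67.0, 53.0]]
grey_cell_center 0.85 [288. 269.  44.  69.] [428.7 116.7 104.9] [[411.0, 92.0, 16.0], [444.0, 124.0, 117.0]]
  top 1020 ((427.0625915527344, 108.19642639160156), (28.098155975341797, 26.571298599243164), 69.52391052246094) 115.64808882593466
rack 0.63 [308. 203. 104. 174.] [441.8 163.8  29.8] [[393.0, 82.0, 15.0], [487.0, 240.0, 32.0]]
```

View pics/w2.png

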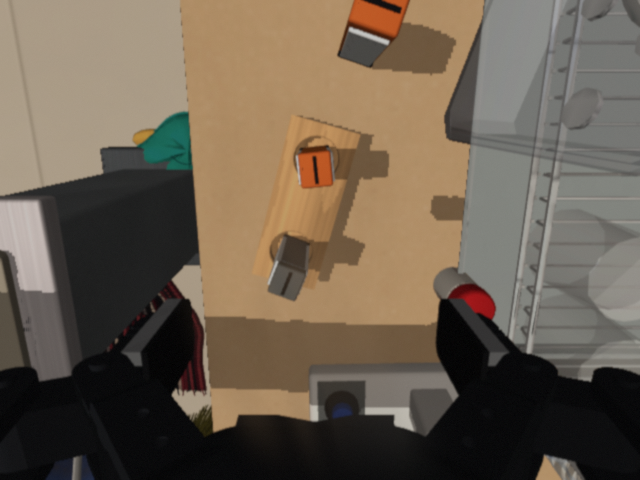

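The cap is at (316, 167) with its bar nearly vertical in the image, so world y. Next I refine the yaw.

```bash
python3 - <<'E'
from h import *
f=np.load("w2.npz");W=f["W"];img=f["img"].astype(int)
box=np.zeros((480,640),bool);box[140:195,292:342]=1
m=box&(W[...,2]>112)
q=W[m];print(len(q),cv2.minAreaRect(q[:,:2].astype(np.float32)),q.mean(0))
o=box&(img[...,0]>170)&(W[...,2]>112);q=W[o];print("orange",cv2.minAreaRect(q[:,:2].astype(np.float32)))
er=cv2.erode(m.astype(np.uint8),np.ones((7,7)))>0
b=er&(img.max(-1)<90); q=W[b][:,:2]; 
_,_,v=np.linalg.svd(q-q.mean(0));print("bar",len(q),q.mean(0),v[0],np.degrees(np.arctan2(-v[0][0]/v[0][1],1)))
E
python3 -c "
import cv2;a=cv2.imread('pics/w2.png')[130:205,270:365];cv2.imwrite('pics/c.png',cv2.resize(a,None,fx=6,fy=6,interpolation=cv2.INTER_CUBIC))"
```

```text
1158 ((450.95318603515625, 213.04833984375), (25.934356689453125, 47.01670837402344), 6.032940864562988) [451.92517643 204.42263633 118.09954198]
orange ((450.4390563964844, 213.43360900878906), (23.92329216003418, 46.239990234375), 5.1406474113464355)
bar 75 [452.04047294 204.16871928] [ 0.10460229 -0.99451413] 6.004253538825163
```

View pics/c.png

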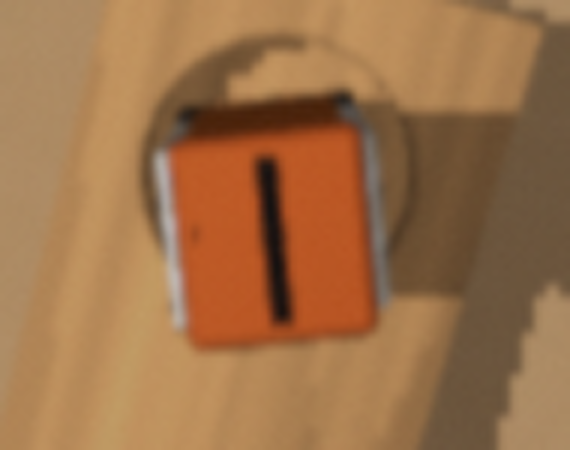

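Request:
jog_arm(
  plan=[
    {"tx": 0.111,"ty": -0.001,"tz": 0.3,"wx": 0,"wy": 0,"wz": -0.066,"claw": 0},
    {"tx": 0.111,"ty": -0.001,"tz": 0.3,"wx": 0,"wy": 0,"wz": -0.066,"claw": 0},
    {"tx": 0.111,"ty": -0.001,"tz": 0.42,"wx": 0,"wy": 0,"wz": -0.066,"claw": 0},
    {"tx": 0.111,"ty": -0.001,"tz": 0.5,"wx": 0,"wy": 0,"wz": -0.066,"claw": 0},
    {"tx": 0.111,"ty": -0.001,"tz": 0.6,"wx": 0,"wy": 0,"wz": -0.066,"claw": 0},
    {"tx": 0.111,"ty": -0.001,"tz": 0.7,"wx": 0,"wy": 0,"wz": -0.066,"claw": 0},
    {"tx": 0.111,"ty": -0.001,"tz": 0.785,"wx": 0,"wy": 0,"wz": -0.066,"claw": 0},
    {"tx": 0.111,"ty": -0.001,"tz": 0.785,"wx": 0,"wy": 0,"wz": -0.066,"claw": 0},
    {"tx": 0.111,"ty": -0.001,"tz": 0.785,"wx": 0,"wy": 0,"wz": -0.066,"claw": 0},
  ],
)

```text
clock: 8.8
eef_pos: [452.0, 204.5, 63.6]
tool_rot: [-3.141, 0.0, 1.674]
force: [0.1, -0.2, -0.2]
width: 85.3
gripper_force: 0.0
```

```bash
python3 - <<'E'
from h import *
s=ctrl.read_state();print(s["eef_pos"],s["tool_rot"],s["clock"],s["force"])
go([452,204,63],np.pi/2+.104)
p=snap("wrist"); save(p,"w3.png");W=cloud(p);img=p["img"].astype(int)
m=(abs(W[...,0]-452)<20)&(abs(W[...,1]-204)<20)&(W[...,2]>110)&(W[...,2]<122)&(p["depth"]>0)
q=W[m];print(len(q),cv2.minAreaRect(q[:,:2].astype(np.float32)),q.mean(0))
er=cv2.erode(m.astype(np.uint8),np.ones((7,7)))>0
b=er&(img.max(-1)<90); q=W[b][:,:2]
_,_,v=np.linalg.svd(q-q.mean(0),full_matrices=False);print("bar",len(q),q.mean(0),np.degrees(np.arctan2(-v[0][0]/v[0][1],1)))
E
```

```text
[451.9832212  204.51955948  63.61626632] [-3.14078905e+00  4.15699370e-04  1.67393514e+00] 8.8 [ 0.07332705 -0.19083761 -0.16063865]
shift [-0.002 -0.     0.002] turn [-0.001  0.    -0.001]
8102 ((451.294921875, 207.26055908203125), (26.345260620117188, 22.702774047851562), 6.629593372344971) [451.0932359  209.13023123 115.4610079 ]
bar 1022 [451.34415512 210.95855934] 0.5543184280532438
```

View pics/w3.png

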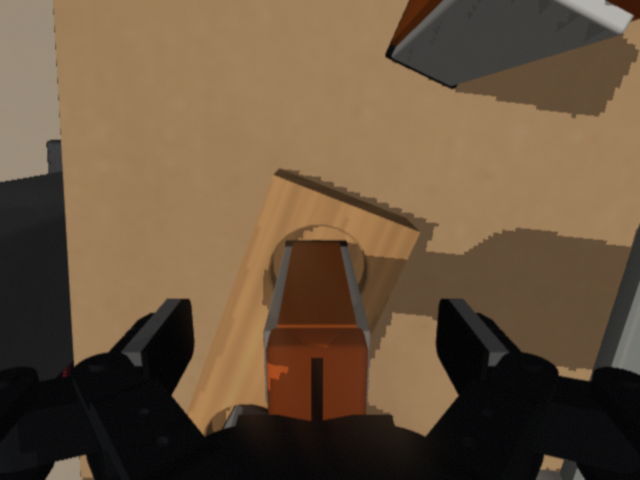

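The cell is centred between the open fingers (cap at columns 268–368) and square to the tool. Closing now.

Request:
jog_arm(
  plan=[
    {"tx": 0,"ty": 0,"tz": 0,"wx": 0,"wy": 0,"wz": 0,"claw": 0.4},
    {"tx": 0,"ty": 0,"tz": 0,"wx": 0,"wy": 0,"wz": 0,"claw": 0.5},
    {"tx": 0,"ty": 0,"tz": 0,"wx": 0,"wy": 0,"wz": 0,"claw": 0.55},
    {"tx": 0,"ty": 0,"tz": 0,"wx": 0,"wy": 0,"wz": 0,"claw": 0.6},
    {"tx": 0,"ty": 0,"tz": 0,"wx": 0,"wy": 0,"wz": 0,"claw": 0.65},
    {"tx": 0,"ty": 0,"tz": 0,"wx": 0,"wy": 0,"wz": 0,"claw": 0.7},
    {"tx": 0,"ty": 0,"tz": 0,"wx": 0,"wy": 0,"wz": 0,"claw": 1},
    {"tx": 0,"ty": 0,"tz": 0,"wx": 0,"wy": 0,"wz": 0,"claw": 1},
    {"tx": 0,"ty": 0,"tz": 0,"wx": 0,"wy": 0,"wz": 0,"claw": 1},
    {"tx": 0,"ty": 0,"tz": 0,"wx": 0,"wy": 0,"wz": 0,"claw": 1},
  ],
)

```text
clock: 9.85
eef_pos: [452.3, 205.1, 64.0]
tool_rot: [3.141, -0.0, 1.675]
force: [0.2, -0.6, 5.9]
width: 29.6
gripper_force: 59.1
```

Request:
jog_arm(
  plan=[
    {"tx": 0,"ty": 0,"tz": -0.04,"wx": 0,"wy": 0,"wz": 0,"claw": 1},
    {"tx": 0,"ty": 0,"tz": -0.1,"wx": 0,"wy": 0,"wz": 0,"claw": 1},
    {"tx": 0,"ty": 0,"tz": -0.18,"wx": 0,"wy": 0,"wz": 0,"claw": 1},
    {"tx": 0,"ty": 0,"tz": -0.26,"wx": 0,"wy": 0,"wz": 0,"claw": 1},
    {"tx": 0,"ty": 0,"tz": -0.34,"wx": 0,"wy": 0,"wz": 0,"claw": 1},
    {"tx": 0,"ty": 0,"tz": -0.42,"wx": 0,"wy": 0,"wz": 0,"claw": 1},
    {"tx": 0,"ty": 0,"tz": -0.5,"wx": 0,"wy": 0,"wz": 0,"claw": 1},
    {"tx": 0,"ty": 0,"tz": -0.56,"wx": 0,"wy": 0,"wz": 0,"claw": 1},
    {"tx": 0,"ty": 0,"tz": -0.58,"wx": 0,"wy": 0,"wz": 0,"claw": 1},
    {"tx": 0,"ty": 0,"tz": -0.58,"wx": 0,"wy": 0,"wz": 0,"claw": 1},
  ],
)

```text
clock: 10.85
eef_pos: [451.9, 204.9, 238.3]
tool_rot: [3.141, -0.0, 1.675]
force: [0.1, 0.3, -1.6]
width: 29.3
gripper_force: 59.7
```

```bash
python3 - <<'E'
from h import *
s=ctrl.read_state();print(s["eef_pos"],s["tool_rot"],s["clock"],s["force"],s["width"],s["gripper_force"])
go([585.6,-132.3,s["eef_pos"][2]],np.pi/2+.019)
p=snap("wrist"); save(p,"w4.png"); W=cloud(p)
T=(W-p["pt"])@p["Rt"]   # tool coords
m=(abs(T[...,0])<25)&(abs(T[...,1])<18)&(T[...,2]>-60)&(T[...,2]<70)&(p["depth"]>0)
q=T[m];print(len(q),np.percentile(q,[1,5,50,95,99],0).round(1))
np.savez("w4.npz",T=T,m=m)
E
```

```text
[451.94077603 204.94098411 238.28213464] [ 3.14052308e+00 -1.52779926e-04  1.67464152e+00] 10.85 [ 0.0661213   0.29368819 -1.62504241] 29.26142628983863 59.73011076450348
shift [-1.164  0.327  0.   ] turn [ 0.001 -0.     0.054]
18837 [[ -8.  -17.5 -54.5]
 [ -5.5 -16.2 -52.7]
 [ 10.9  -0.5 -42.3]
 [ 13.1  15.4  24.4]
 [ 13.3  17.3  42.6]]
```

View pics/w4.png

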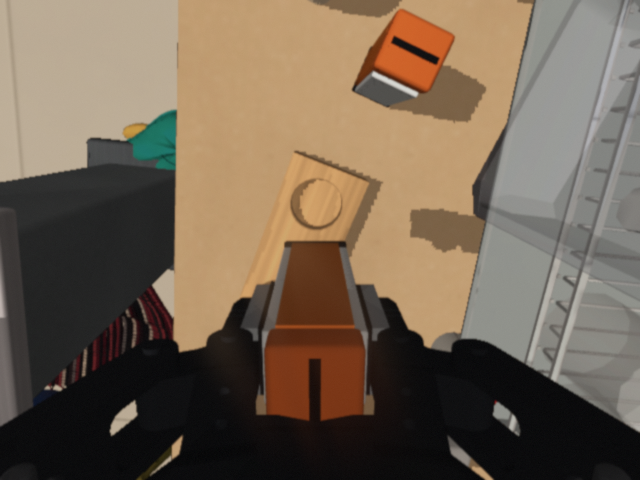

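```bash
python3 - <<'E'
from h import *
f=np.load("w4.npz");T=f["T"];m=f["m"]
q=T[m&(abs(T[...,1])<9)&(T[...,0]>9)&(T[...,2]>-40)]
print(len(q));c=np.linalg.lstsq(np.c_[q[:,1:],np.ones(len(q))],q[:,0],rcond=None)[0];print("x=ay+bz+c",c, q[:,2].min(),q[:,2].max())
q=T[m&(abs(T[...,1])<9)&(T[...,0]<9)&(T[...,2]<-40)]
print(len(q),np.median(q,0)); c=np.linalg.lstsq(np.c_[q[:,:2],np.ones(len(q))],q[:,2],rcond=None)[0];print("z=",c)
E
```

```text
4390
x=ay+bz+c [7.58968351e-04 1.37788654e-04 1.27666089e+01] -39.99998679310791 46.54758079586477
3947 [  0.83961584  -0.05528456 -51.9057973 ]
z= [-3.63309672e-03  3.90800598e-03 -5.19417750e+01]
```

Request:
jog_arm(
  plan=[
    {"tx": -0.1,"ty": 0.03,"tz": 0,"wx": 0,"wy": 0,"wz": 0.01,"claw": 1},
    {"tx": -0.22,"ty": 0.07,"tz": 0,"wx": 0,"wy": 0,"wz": 0.02,"claw": 1},
    {"tx": -0.34,"ty": 0.11,"tz": 0,"wx": 0,"wy": 0,"wz": 0.03,"claw": 1},
    {"tx": -0.46,"ty": 0.15,"tz": 0,"wx": 0,"wy": 0,"wz": 0.04,"claw": 1},
    {"tx": -0.58,"ty": 0.19,"tz": 0,"wx": 0,"wy": 0,"wz": 0.05,"claw": 1},
    {"tx": -0.7,"ty": 0.22,"tz": 0,"wx": 0,"wy": 0,"wz": 0.054,"claw": 1},
    {"tx": -0.8,"ty": 0.25,"tz": 0,"wx": 0,"wy": 0,"wz": 0.054,"claw": 1},
    {"tx": -0.9,"ty": 0.28,"tz": 0,"wx": 0,"wy": 0,"wz": 0.054,"claw": 1},
    {"tx": -0.97,"ty": 0.31,"tz": 0,"wx": 0,"wy": 0,"wz": 0.054,"claw": 1},
    {"tx": -1,"ty": 0.327,"tz": 0,"wx": 0,"wy": 0,"wz": 0.054,"claw": 1},
    {"tx": -1,"ty": 0.327,"tz": 0,"wx": 0,"wy": 0,"wz": 0.054,"claw": 1},
  ],
)

```text
clock: 12.0
eef_pos: [580.4, -84.2, 236.2]
tool_rot: [-3.14, -0.0, 1.588]
force: [-1.0, -0.2, -1.5]
width: 29.5
gripper_force: 59.7
```

```bash
python3 - <<'E'
from h import *
s=ctrl.read_state();print(s["eef_pos"],s["tool_rot"],s["clock"],s["force"],s["width"],s["gripper_force"])
go([585.7,-131.4,103],np.pi/2+.019)
E
```

```text
[580.37496709 -84.20374782 236.22073498] [-3.13956473e+00 -2.79435005e-04  1.58784149e+00] 12.0 [-1.02478202 -0.20573053 -1.50201577] 29.51969670709803 59.69374358654022
shift [-0.158  0.016  0.444] turn [-0.001 -0.    -0.001]
```

Request:
jog_arm(
  plan=[
    {"tx": -0.08,"ty": 0.01,"tz": 0,"wx": 0,"wy": 0,"wz": 0,"claw": 1},
    {"tx": -0.158,"ty": 0.016,"tz": 0.05,"wx": 0,"wy": 0,"wz": 0,"claw": 1},
    {"tx": -0.158,"ty": 0.016,"tz": 0.12,"wx": 0,"wy": 0,"wz": 0,"claw": 1},
    {"tx": -0.158,"ty": 0.016,"tz": 0.18,"wx": 0,"wy": 0,"wz": 0,"claw": 1},
    {"tx": -0.158,"ty": 0.016,"tz": 0.21,"wx": 0,"wy": 0,"wz": 0,"claw": 1},
    {"tx": -0.158,"ty": 0.016,"tz": 0.21,"wx": 0,"wy": 0,"wz": 0,"claw": 1},
    {"tx": -0.158,"ty": 0.016,"tz": 0.21,"wx": 0,"wy": 0,"wz": 0,"claw": 1},
    {"tx": -0.158,"ty": 0.016,"tz": 0.21,"wx": 0,"wy": 0,"wz": 0,"claw": 1},
  ],
)

```text
clock: 12.8
eef_pos: [587.0, -130.0, 175.7]
tool_rot: [3.14, 0.0, 1.591]
force: [0.0, 0.0, -1.1]
width: 29.4
gripper_force: 59.7
```

```bash
python3 - <<'E'
from h import *
s=ctrl.read_state();print(s["eef_pos"],s["tool_rot"],s["clock"],s["force"],s["width"],s["gripper_force"])
go([585.7,-131.4,103],np.pi/2+.019)
E
```

```text
[ 587.02294099 -130.0332491   175.65947412] [3.13980674e+00 1.79393254e-04 1.59056225e+00] 12.8 [ 0.04157606  0.02099805 -1.07952179] 29.442358354382286 59.705153703689575
shift [-0.004 -0.005  0.242] turn [0.001 0.    0.   ]
```

Last, lower it gently.

Request:
jog_arm(
  plan=[
    {"tx": -0.004,"ty": -0.004,"tz": 0.02,"wx": 0,"wy": 0,"wz": 0,"claw": 1},
    {"tx": -0.004,"ty": -0.004,"tz": 0.05,"wx": 0,"wy": 0,"wz": 0,"claw": 1},
    {"tx": -0.004,"ty": -0.004,"tz": 0.09,"wx": 0,"wy": 0,"wz": 0,"claw": 1},
    {"tx": -0.004,"ty": -0.004,"tz": 0.13,"wx": 0,"wy": 0,"wz": 0,"claw": 1},
    {"tx": -0.004,"ty": -0.004,"tz": 0.17,"wx": 0,"wy": 0,"wz": 0,"claw": 1},
    {"tx": -0.004,"ty": -0.004,"tz": 0.21,"wx": 0,"wy": 0,"wz": 0,"claw": 1},
    {"tx": -0.004,"ty": -0.004,"tz": 0.23,"wx": 0,"wy": 0,"wz": 0,"claw": 1},
    {"tx": -0.004,"ty": -0.004,"tz": 0.242,"wx": 0,"wy": 0,"wz": 0,"claw": 1},
    {"tx": -0.004,"ty": -0.004,"tz": 0.242,"wx": 0,"wy": 0,"wz": 0,"claw": 1},
    {"tx": -0.004,"ty": -0.004,"tz": 0.242,"wx": 0,"wy": 0,"wz": 0,"claw": 1},
    {"tx": -0.004,"ty": -0.004,"tz": 0.242,"wx": 0,"wy": 0,"wz": 0,"claw": 1},
  ],
)

```text
clock: 13.9
eef_pos: [585.6, -131.8, 102.6]
tool_rot: [3.14, 0.0, 1.59]
force: [0.4, 0.7, -1.7]
width: 29.3
gripper_force: 59.7
```

```bash
python3 - <<'E'
from h import *
s=ctrl.read_state();print(s["eef_pos"],s["tool_rot"],s["clock"],s["force"],s["width"],s["gripper_force"])
p=snap("wrist"); save(p,"w5.png"); W=cloud(p); T=(W-p["pt"])@p["Rt"]
ok=p["depth"]>0
m=ok&(abs(T[...,1])<9)&(T[...,0]>9)&(T[...,0]<17)&(T[...,2]>-40)&(T[...,2]<45)
q=T[m];print("face",np.linalg.lstsq(np.c_[q[:,1:],np.ones(len(q))],q[:,0],rcond=None)[0].round(4), W[m].mean(0).round(1))
q=T[ok&(abs(T[...,1])<9)&(T[...,0]<9)&(T[...,0]>-10)&(T[...,2]<-40)&(T[...,2]>-60)];print("top",np.median(q,0))
m=ok&(W[...,2]>96)&(W[...,2]<110)&(W[...,0]>555)&(W[...,0]<615)&(W[...,1]>-105)&(W[...,1]<-50)
q=W[m];print("lamp tower top",len(q),cv2.minAreaRect(q[:,:2].astype(np.float32)) if len(q) else 0)
E
```

```text
[ 585.62334555 -131.81211237  102.6239543 ] [3.14034903e+00 2.28944909e-04 1.58980548e+00] 13.9 [ 0.44027779  0.68309426 -1.67630717] 29.313696244528078 59.704068303108215
face [-8.00000e-04  1.10000e-03  1.27351e+01] [ 585.4 -119.1  112.2]
top [ 8.61263790e-01 -4.97795756e-02 -5.18530793e+01]
lamp tower top 13905 ((584.412353515625, -78.07711791992188), (44.19136428833008, 41.12028503417969), 1.041460394859314)
```

View pics/w5.png

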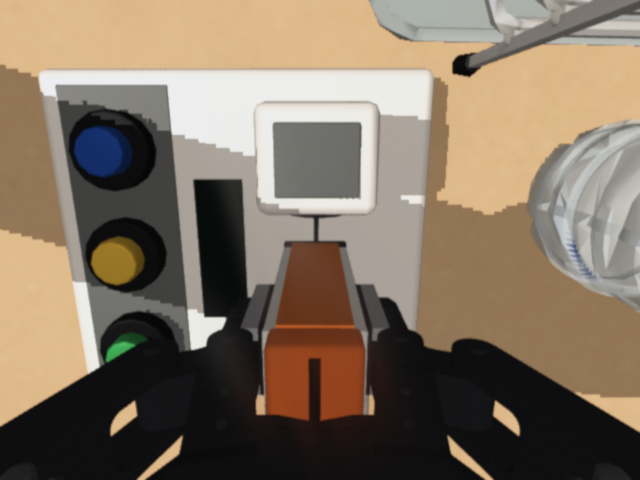

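The cell stands between the towers, in line with the cross. The measured window offset is 2 mm or less along the light path and about 0.1 mm across it, and the cell is square and upright. Handing in.

```bash
python3 -c "
from cell import ctrl; print(ctrl.finish_job())"
```

```text
the job is handed in; nothing more can be done
None
```

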